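# Spring hardness check of a mended comal

### The job

The mended patch of the clay comal needs its hardness checked, but the wooden molinillo is standing on it: set the molinillo upright in the tall cup, without dropping it in, and let go of it. Then draw the spring tester out of its slanted stand, hold it upright with its tip inside the small ring scribed at the middle of the patch, and push gently until the plunger is about half way in; finish while still holding it there, pressed and gripped. Leave the cup standing in its place and the other things on the table alone.

Things in the scene. Friction and masses are not known exactly. Their poses are not given: they have to be found in the camera images.
- comal: Flat round clay griddle on the table, 254 mm across; floor 12 mm above the table, rounded rim 19 mm high. Does not move. Origin: centre of its underside, z up. The patch lies 60 mm from its centre, along its own +x.
- patch: Round mended patch in the comal's floor, 60 mm across, 2 mm proud of the floor, its flat level top 14 mm above the table. A ring 20 mm across is scribed round its middle. Fixed to the comal. Origin: centre of its underside, z up.
- mark (a point): Centre of the scribed ring, on the top of the patch; z up.
- molinillo: Wooden chocolate whisk, 220 mm tall, about 0.11 kg, standing upright on its head on the patch. Head at the bottom: 48 mm across (flat foot 44 mm), 50 mm high, tapering to a straight round handle 19 mm across from 80 to 215 mm. Origin: centre of the flat foot; z runs up along the handle.
- cup: Tall glazed ceramic cup without handle, 100 mm high, 96 mm across at the rim and 86 mm at the foot, wall 5 mm, about 0.45 kg, loose on the table. The other, small cup is 60 mm high. It stands on one side of the comal and the slanted stand on the other; they may be swapped. Origin: centre of its underside, z up.
- cup_floor (a point): Centre of the tall cup's inner floor, 8 mm above its underside; z up.
- cup_rim (a point): Centre of the tall cup's mouth, 100 mm above its underside.
- stand: Wooden stand fixed to the table: foot board 120 x 80 x 12 mm with a 56 mm square block leaning 25 degrees (0.436 rad) from vertical, its top leaning toward the stand's own -x. A blind hole of 21 mm runs 70 mm down along the block's axis. Origin: centre of the foot board's underside, z up. Its -x side faces roughly toward the robot.
- stand_mouth (a point): Centre of the hole's mouth on the block's slanted top, about 87 mm above the table; its axes are those of the stand (z vertical), not those of the hole.
- tester: Spring hardness tester, about 0.16 kg, leaning 25 degrees in the stand's hole, plunger down. Origin: centre of the nose's lower end; z runs up along the barrel. Along z: nose 18 mm across, 0 to 40 mm (in the hole); flange 34 mm across, 40 to 46 mm, resting on the block; smooth barrel 28 mm across, 46 to 126 mm, standing free. Draw it out along z; 70 mm clears the hole.
- tip (a point): The rounded lower end of the plunger (10 mm across), on the tester's axis, 26 mm below the tester's origin when the plunger is out; it moves with the plunger.
- plunger (a joint): How far the plunger is pushed into the nose: 0 out, 0.016 m fully in. A spring pushes it out: about 1 N when out, 3.9 N half in (0.008 m), 6.7 N fully in, where it stops hard.
- scraper: Bystander: flat wooden comal scraper, 215 mm long, 12 mm thick, lying on the table beyond the comal. Origin: underside, middle.
- small_cup: Bystander: small glazed cup, 68 mm across, 60 mm high. Origin: centre of its underside.
- salt_bowl: Bystander: small clay bowl, 84 mm across, 45 mm high. Origin: centre of its underside.

How it is judged:
On the way, in this order (a step that is already met when the one before it is completed fails the run):
1. the molinillo stands upright in the tall cup, let go (horizontal distance between molinillo and cup_floor below 0.03 m and z of molinillo in the frame of cup_floor below 0.02 m and angle between molinillo's own z axis and vertical below 0.3 rad and contact force between each of the arm, the fingers and molinillo below 0.05 N), for 0.3 s.
2. the tester is drawn out of its stand in the gripper (distance between tester and stand_mouth above 0.1 m and contact force between the fingers and tester above 1 N), for 0.1 s.
At the end, for the whole second after the job is handed in: Molinillo foot down in the tall cup (foot within 30 mm of its axis and 20 mm of its floor, lean under 0.3 rad), released, cup upright; tester gripped, out of its stand, within 0.105 rad of vertical, tip within 10 mm of the ring centre, plunger 3 to 13 mm in, 0.8 to 9 N on the patch (all of step 1 and horizontal distance between tip and mark below 0.01 m and angle between tester's own z axis and vertical below 0.105 rad and value of joint plunger between 0.003 and 0.013 m and contact force between tester and patch between 0.8 and 9 N and contact force between the fingers and tester above 1 N and contact force between tester and stand below 0.05 N and angle between cup's own z axis and vertical below 0.1 rad); the arm keeps its last pose, push and grip.
It fails at once if the tester is rammed into comal or patch (over 15 N) (contact force between tester and comal above 15 N).
It fails at once if the molinillo is dropped or knocked over (moves faster than 0.7 m/s with no finger on it) (contact force between the fingers and molinillo below 0.01 N and linear speed of molinillo above 0.7 m/s).
It fails at once if the tall cup is tipped or pushed more than 40 mm (angle between cup's own z axis and vertical above 0.3 rad or distance of cup from where it was at the start of the episode above 0.04 m).
It fails at once if scraper, small cup or salt bowl is moved more than 30 mm (distance of any of scraper, small_cup, salt_bowl from where it was at the start of the episode above 0.03 m).
It also fails if it takes over 64 s, if anything falls off the work surface, if the arm or the gripper's body presses on something with over 40 N, if the wrist force passes 120 N, or if a joint passes its speed limit or range.

### The arm

A 6-joint arm with a two-finger parallel gripper is mounted at the origin on the work surface. World frame = base frame: x ahead of the robot, y to its left, z up, the work surface at z = 0. Lengths are in m, angles in rad, forces in N, time in s.
With the tool pointing down it reaches from about 0.225 to 0.875 m from the base axis. Payload 3.4 kg.
Tool frame: the origin (TCP) lies between the finger pads; the fingertips stand 25 mm ahead of it and the grasp point (between the pads) lies 6 mm ahead of it; z points along the fingers, y is the line along which they close (so a half turn about z gives the same grasp; the last joint's range is limited). The gripper opens to 85 mm and grips with 20 to 120 N. Pads are 22 mm wide; open, the fingers measure 114 mm over their backs; the gripper's body (76 mm by 85 mm) begins 54 mm behind the grasp point. The pads swing forward as they close: fully open they stand 13 mm farther back than shut.
Start: joints at [-1.324, 0.276, 1.505, -0, 1.361, -0.121], TCP at [0.207, -0.537, 0.256] pointing down, gripper open.
Joint ranges: [-2.89, 2.89], [-0.75, 2.08], [0.22, 2.7], [-1.18, 4.32], [0.11, 2.71], [-2.7, 2.7]. Speed limits (rad/s): [2.57, 2.57, 3.14, 3.14, 3.14, 3.14].

### API

Orientations are given as a unit quaternion [w, x, y, z].
In Python, from rig import manip, cams, ticket gives the robot as it stands.
- The arm moves only by the tool step_arm, never from a script. Its argument "increments" is a list of rows, each an object with "dp": the shift along the world's x, y, z each as a share of 0.2 m, from -1 to 1, a list of three; "yaw": the turn about the world's z as a share of 0.15 rad, from -1 to 1; "grip": the opening, from 0 (shut) to 1 (fully open). In form: [{"dp": [tx, ty, tz], "yaw": yaw, "grip": grip}, ...]. A call has 1 to 5 rows; each row shifts and turns the commanded pose from where the row before left it; what a row does not reach is not made up. A row lasts 1/8 s, in which the tool goes at most 62.5 mm and 10.7 degrees, less where a joint would pass 70% of its speed; a pose out of reach is approached as far as the arm can. A call with a number of a shift or a turn outside -1 to 1 is refused whole. A call with a gripper value outside its range is refused whole. The fingers move at their own pace and stop on an object; "squeeze" is the grip in N (left out, the last holds). Time passes only in rows, so rows that do not move let the fingers close. It gives the time, the measured TCP pose, the force, the opening and the grip force at its end, in the units of the state.
- manip.get_state(): the state, without advancing time (a new reading comes with each control period).
- cams.get_image(name): name is "scene" or "top"; returns the picture (384x512x3 uint8, blue, green, red); there is no depth.
- cams.get_calibration(name): a dict with "fx", "fy", "cx", "cy" (pixels), "extrinsics" (4x4, takes a point from camera to world coordinates). Camera axes: x right, y up, looking along -z (the intrinsics and any distortion apply to the point x, -y, -z); pixel columns grow to the right and rows downward; lengths in m; the calibration is good to about 2 mm. A picture is of the moment at which its call begins. get_calibration takes no time and is no camera call.
- ticket.sign_off(): hands the job in; it is judged then, once.
The state is a dict: "clock": time; "qpos": joint angles; "qd": joint speeds; "effort": joint torques, N m; "position": TCP position; "ee_rot": TCP orientation; "contact_force": force on the tool from outside, world axes, zero at the start; "moment": the same for the moment, N m; "width": finger opening in m; "gripper_force": force on a finger pad.
Only numpy, scipy, OpenCV 4.12 (cv2) and the standard library are available. Lean on these libraries where they do the work, as an engineer would, in place of code of your own. Each camera call takes 0.05 s, during which the arm holds its last target. There are 200 camera calls.

## Working session

There is one attempt and no reset: what is moved stays moved. The work goes in short steps, Python scripts to look and compute and a tool call to move; the robot and the scene stay as the last step left them, time stands still between calls to the robot, and variables do not carry over. Pictures are saved under pics/ and viewed, at most 10 in all, crops included, and the job is handed in when it is done.

Besides the shell and the picture viewer there is one more tool, called after "Request:" as name(argument=value, ...), one argument or row to a line, values as JSON. step_arm: Moves the arm, as the interface text tells. Shift numbers are shares of 0.2 m and turn numbers shares of 0.15 rad, none past 1 either way. Its arguments: {"type":"object","properties":{"increments":{"type":"array"},"squeeze":{"type":"number"}},"required":["increments"]}

```bash
mkdir -p pics; cat > h.py <<'E'
import numpy as np,cv2
from rig import manip,cams,ticket
np.set_printoptions(precision=4,suppress=True)
def ray(n,u,v):
    c=cams.get_calibration(n);E=np.array(c['extrinsics'])
    d=E[:3,:3]@np.array([(u-c['cx'])/c['fx'],-(v-c['cy'])/c['fy'],-1]);return E[:3,3],d
def at(n,u,v,z):
    o,d=ray(n,u,v);return o+d*(z-o[2])/d[2]
def proj(n,p):
    c=cams.get_calibration(n);E=np.array(c['extrinsics']);q=E[:3,:3].T@(np.array(p)-E[:3,3])
    return np.array([c['cx']+c['fx']*q[0]/-q[2],c['cy']-c['fy']*q[1]/-q[2]])
E
python3 - <<'E'
from h import *
for n in('scene','top'):
    cv2.imwrite(f'pics/{n}0.png',cv2.resize(cams.get_image(n),(800,600),interpolation=cv2.INTER_CUBIC));c=cams.get_calibration(n);print({k:(np.array(v)) for k,v in c.items()})
print(manip.get_state())
E
```

```text
{'fx': array(424.6265), 'fy': array(424.6265), 'cx': array(253.3378), 'cy': array(197.0529), 'extrinsics': array([[ 0.8872, -0.3571,  0.2923,  0.9903],
       [ 0.4611,  0.7103, -0.5318, -0.6378],
       [-0.0177,  0.6065,  0.7949,  1.0274],
       [ 0.    ,  0.    ,  0.    ,  1.    ]])}
{'fx': array(363.68), 'fy': array(363.68), 'cx': array(262.8504), 'cy': array(194.0285), 'extrinsics': array([[-0.0028,  0.9911, -0.133 ,  0.5159],
       [-1.    , -0.002 ,  0.0062, -0.0065],
       [ 0.0059,  0.133 ,  0.9911,  1.0509],
       [ 0.    ,  0.    ,  0.    ,  1.    ]])}
{'clock': 0.1, 'qpos': array([-1.324 ,  0.2765,  1.506 ,  0.    ,  1.3607, -0.121 ]), 'qd': array([-0.0004,  0.0005, -0.0031,  0.0008, -0.0005,  0.0004]), 'effort': array([  0.0016, -41.7699, -24.6404,  -0.0001,   0.0058,   0.    ]), 'position': array([ 0.2067, -0.5361,  0.2555]), 'ee_rot': array([-0.0008,  0.9831,  0.1829, -0.    ]), 'contact_force': array([ 0.9677,  0.9159, -0.167 ]), 'moment': array([-0.0483, -0.0589,  0.0169]), 'gripper_force': 0.0, 'width': 0.08558132750253833}
```

View pics/scene0.png

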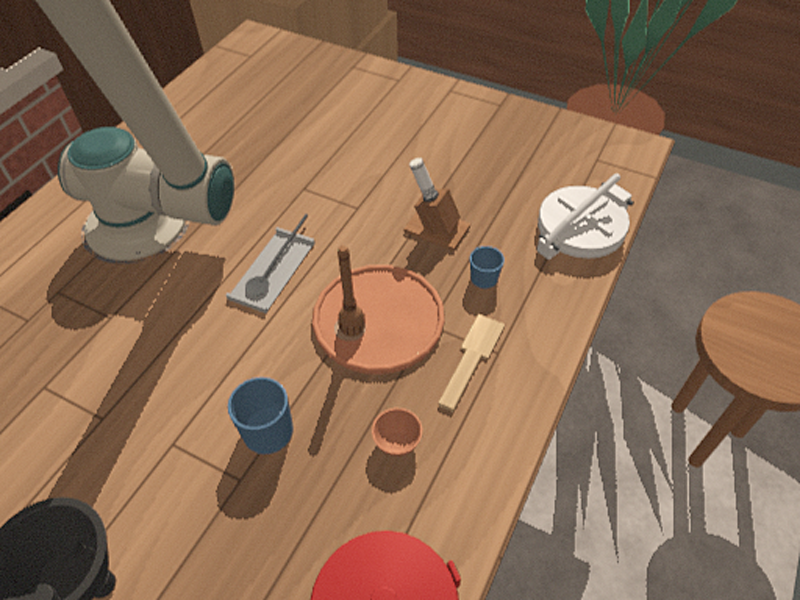

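View pics/top0.png

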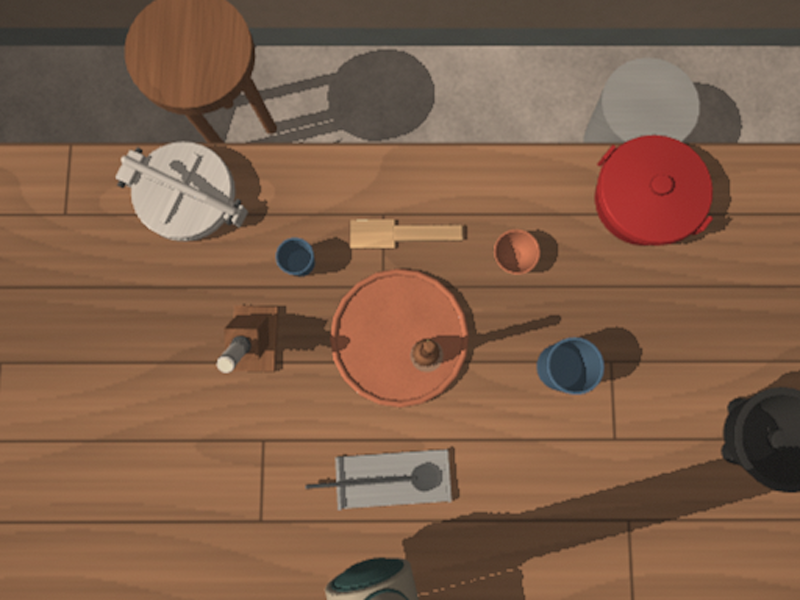

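```bash
cat > tiles.py <<'E'
from h import *
def tiles(fn,specs):  # specs: (cam,u0,v0) native, 80x60 px x5, ticks each 10px
    ims={};out=np.zeros((600,800,3),np.uint8)
    for i,(n,u,v) in enumerate(specs):
        if n not in ims: ims[n]=cams.get_image(n)
        t=cv2.resize(ims[n][v:v+60,u:u+80],(400,300),interpolation=cv2.INTER_CUBIC)
        for k in range(0,80,10): cv2.putText(t,str(u+k),(k*5,8),0,.3,(255,255,255));cv2.line(t,(k*5,8),(k*5,14),(0,255,255))
        for k in range(10,60,10): cv2.putText(t,str(v+k),(0,k*5+3),0,.3,(255,255,255));cv2.line(t,(20,k*5),(26,k*5),(0,255,255))
        r,c=divmod(i,2);out[r*300:r*300+300,c*400:c*400+400]=t
    cv2.imwrite(fn,out)
E
python3 - <<'E'
from tiles import *
tiles('pics/a.png',[('top',130,188),('top',235,190),('top',335,205),('scene',130,235)])
tiles('pics/b.png',[('scene',240,95),('scene',190,155),('scene',190,180),('top',205,165)])
print(proj('top',[.207,-.537,.256]),proj('scene',[.207,-.537,.256]))
E
```

```text
[518.2119 393.2474] [-47.6521 252.3015]
```

View pics/a.png

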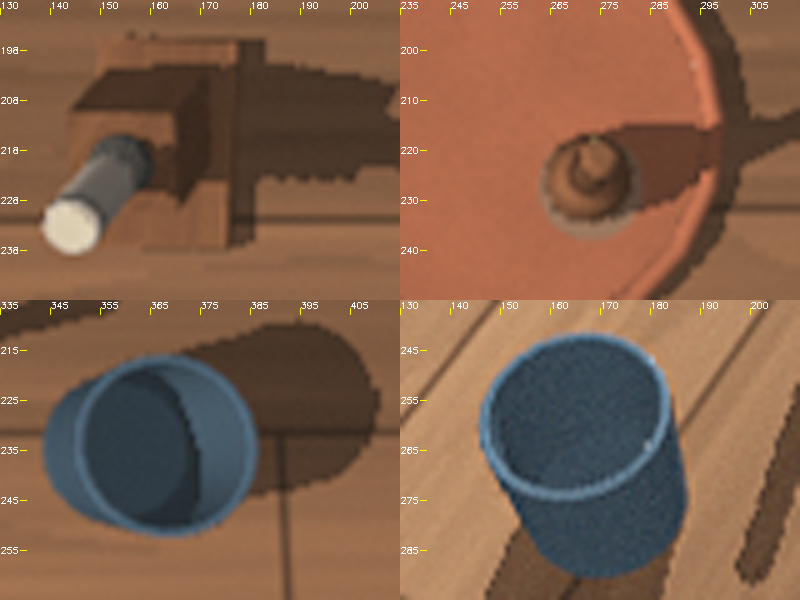

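View pics/b.png

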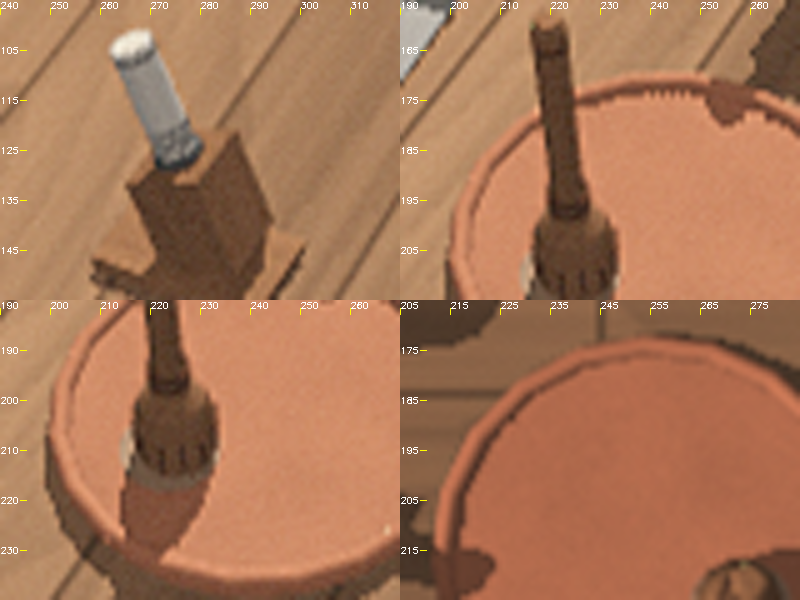

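```bash
python3 - <<'E'
from h import *
def tri(a,b):
    o1,d1=ray('top',*a);o2,d2=ray('scene',*b)
    d1/=np.linalg.norm(d1);d2/=np.linalg.norm(d2)
    s=np.linalg.lstsq(np.c_[d1,-d2],o2-o1,rcond=None)[0]
    p,q=o1+d1*s[0],o2+d2*s[1];return (p+q)/2,np.linalg.norm(p-q)
print('patch',at('top',273,227.3,.014))
print('mol top',tri((274.8,220.4),(219.5,158.5)),at('top',274.8,220.4,.234),at('scene',219.5,158.5,.234))
print('mol head',at('top',272.7,225.6,.045))
print('cup',at('top',368.3,234,.1),at('scene',165.2,258.3,.1))
c=tri((144.4,233.2),(266.4,103.6));f=tri((155.2,219),(275.6,126));print('cap',c,'fl',f)
d=c[0]-f[0];print(d,np.linalg.norm(d),np.arctan2(np.hypot(d[0],d[1]),d[2]),np.arctan2(d[1],d[0]))
a=at('top',130+237/5,188+40/5,.012);b=at('top',130+228/5,188+248/5,.012);print('board',a,b,np.arctan2(*(a-b)[1::-1]))
print('comal',at('top',400/1.5625,338/1.5625,.019))
E
```

```text
patch [ 0.5596 -0.0416  0.014 ]
mol top (array([ 0.566 , -0.038 ,  0.2355]), np.float64(0.0008631325458703427)) [ 0.5658 -0.0383  0.234 ] [ 0.5655 -0.0366  0.234 ]
mol head [ 0.563  -0.0398  0.045 ]
cup [ 0.538  -0.2868  0.1   ] [ 0.5419 -0.2857  0.1   ]
cap (array([0.5413, 0.2759, 0.1648]), np.float64(0.0038231780757537323)) fl (array([0.5789, 0.2708, 0.0925]), np.float64(0.00018177362020877725))
[-0.0376  0.0051  0.0723] 0.08166720031524895 0.48288882172968595 3.007516869375152
board [0.6501 0.2327 0.012 ] [0.5313 0.2345 0.012 ] -0.01442488020974731
comal [0.5906 0.0066 0.019 ]
```

Request:
step_arm(
  increments=[
    {"dp": [0, 0, 0.2], "yaw": -0.2, "grip": 1},
    {"dp": [0, 0, 0.22], "yaw": -0.25, "grip": 1},
    {"dp": [0.18, 0.25, 0], "yaw": -0.25, "grip": 1},
    {"dp": [0.18, 0.25, 0], "yaw": -0.25, "grip": 1},
    {"dp": [0.18, 0.25, 0], "yaw": -0.25, "grip": 1},
  ],
  squeeze=40,
)

```text
clock: 0.92
position: [0.3155, -0.3852, 0.3404]
ee_rot: [0.0, 0.996, 0.093, 0.0]
contact_force: [0.8, -0.3, -0.3]
width: 0.0855
gripper_force: 0.0
```

Request:
step_arm(
  increments=[
    {"dp": [0.18, 0.25, 0], "yaw": -0.25, "grip": 1},
    {"dp": [0.18, 0.25, 0], "yaw": -0.25, "grip": 1},
    {"dp": [0.18, 0.25, 0], "yaw": -0.25, "grip": 1},
    {"dp": [0.18, 0.25, 0], "yaw": -0.25, "grip": 1},
    {"dp": [0.18, 0.2, 0], "yaw": -0.25, "grip": 1},
  ],
)

```text
clock: 1.55
position: [0.4955, -0.1444, 0.3406]
ee_rot: [0.0, 1.0, -0.0, 0.0]
contact_force: [-0.0, -0.6, -0.1]
width: 0.0852
gripper_force: 0.0
```

Request:
step_arm(
  increments=[
    {"dp": [0.15, 0.15, 0], "yaw": -0.25, "grip": 1},
    {"dp": [0, 0, 0], "yaw": 0, "grip": 1},
    {"dp": [0, 0, 0], "yaw": 0, "grip": 1},
  ],
)

```text
clock: 1.92
position: [0.5243, -0.1167, 0.3401]
ee_rot: [0.0, 1.0, -0.018, -0.001]
contact_force: [-0.3, -0.6, -0.3]
width: 0.0851
gripper_force: 0.0
```

Request:
step_arm(
  increments=[
    {"dp": [0.1, 0.195, 0], "yaw": 0, "grip": 1},
    {"dp": [0.1, 0.195, 0], "yaw": 0, "grip": 1},
    {"dp": [0, 0, 0], "yaw": 0, "grip": 1},
  ],
)

```text
clock: 2.3
position: [0.5649, -0.0378, 0.3403]
ee_rot: [-0.0, 1.0, -0.018, -0.0]
contact_force: [-0.3, -0.6, -0.7]
width: 0.0854
gripper_force: 0.0
```

```bash
python3 - <<'E'
from tiles import *
print(manip.get_state()['position'])
tiles('pics/c.png',[('scene',175,130),('scene',195,165),('top',230,190),('scene',195,110)])
E
```

```text
[ 0.5649 -0.0378  0.3403]
```

View pics/c.png

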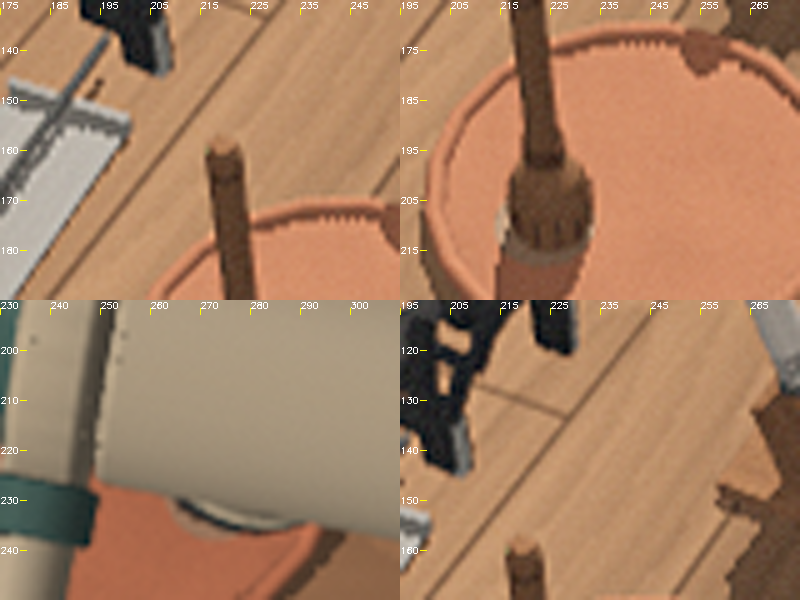

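Request:
step_arm(
  increments=[
    {"dp": [0, 0, -0.23], "yaw": 0, "grip": 1},
    {"dp": [0, 0, -0.24], "yaw": 0, "grip": 1},
    {"dp": [0, 0, -0.23], "yaw": 0, "grip": 1},
    {"dp": [0, 0, 0], "yaw": 0, "grip": 1},
    {"dp": [0, 0, 0], "yaw": 0, "grip": 0.6},
  ],
)

```text
clock: 3.02
position: [0.5656, -0.0399, 0.2022]
ee_rot: [0.0, 1.0, -0.019, 0.001]
contact_force: [0.7, -0.2, 0.3]
width: 0.0698
gripper_force: 0.0
```

Request:
step_arm(
  increments=[
    {"dp": [0, 0, 0], "yaw": 0, "grip": 0.35},
    {"dp": [0, 0, 0], "yaw": 0, "grip": 0.1},
    {"dp": [0, 0, 0], "yaw": 0, "grip": 0},
    {"dp": [0, 0, 0], "yaw": 0, "grip": 0},
    {"dp": [0, 0, 0], "yaw": 0, "grip": 0},
  ],
)

```text
clock: 3.65
position: [0.5654, -0.0384, 0.2015]
ee_rot: [0.0, 1.0, -0.019, 0.001]
contact_force: [0.1, 0.4, 5.9]
width: 0.0179
gripper_force: 39.2
```

Request:
step_arm(
  increments=[
    {"dp": [0, 0, 0.1], "yaw": 0, "grip": 0},
    {"dp": [0, 0, 0.2], "yaw": 0, "grip": 0},
    {"dp": [0, 0, 0.2], "yaw": 0, "grip": 0},
    {"dp": [0, 0, 0.2], "yaw": 0, "grip": 0},
    {"dp": [0, 0, 0], "yaw": 0, "grip": 0},
  ],
)

```text
clock: 4.28
position: [0.5661, -0.0388, 0.3435]
ee_rot: [0.001, 1.0, -0.019, 0.003]
contact_force: [0.5, -0.1, -1.7]
width: 0.0179
gripper_force: 39.2
```

```bash
python3 - <<'E'
from tiles import *
s=manip.get_state();print(s['position'],s['width'],s['contact_force'])
p=s['position'];print(proj('scene',p),proj('scene',p-[0,0,.18]))
tiles('pics/d.png',[('scene',180,100),('scene',185,145),('top',230,190),('top',225,225)])
E
```

```text
[ 0.5661 -0.0388  0.3435] 0.01791279878833714 [ 0.494  -0.0676 -1.676 ]
[215.4077 127.2315] [221.4099 177.1359]
```

View pics/d.png

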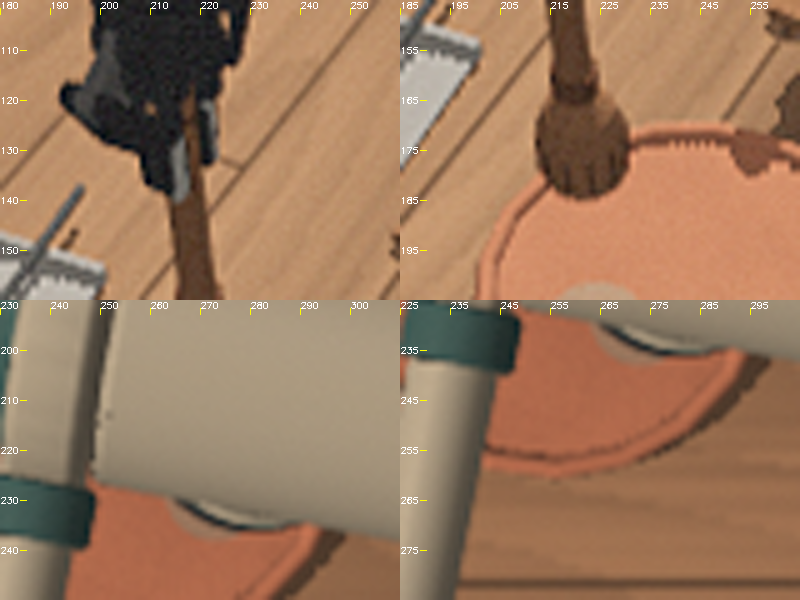

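Request:
step_arm(
  increments=[
    {"dp": [-0.02, -0.15, 0], "yaw": 0, "grip": 0},
    {"dp": [-0.02, -0.23, 0], "yaw": 0, "grip": 0},
    {"dp": [-0.03, -0.25, 0], "yaw": 0, "grip": 0},
    {"dp": [-0.03, -0.25, 0], "yaw": 0, "grip": 0},
    {"dp": [-0.03, -0.2, 0], "yaw": 0, "grip": 0},
  ],
)

```text
clock: 5.0
position: [0.5376, -0.2561, 0.3376]
ee_rot: [-0.001, 1.0, -0.019, -0.002]
contact_force: [0.3, 0.3, -1.6]
width: 0.018
gripper_force: 39.2
```

Request:
step_arm(
  increments=[
    {"dp": [0, -0.16, 0], "yaw": 0, "grip": 0},
    {"dp": [0, 0, 0], "yaw": 0, "grip": 0},
    {"dp": [0, 0, 0], "yaw": 0, "grip": 0},
  ],
)

```text
clock: 5.38
position: [0.5383, -0.2857, 0.3385]
ee_rot: [-0.001, 1.0, -0.019, -0.001]
contact_force: [0.1, 0.4, -1.5]
width: 0.0178
gripper_force: 39.3
```

```bash
python3 - <<'E'
from tiles import *
s=manip.get_state();print(s['position'],s['contact_force'])
tiles('pics/e.png',[('scene',130,220),('scene',130,175),('top',340,205),('top',225,200)])
E
```

```text
[ 0.5383 -0.2857  0.3385] [ 0.1414  0.4211 -1.5482]
```

View pics/e.png

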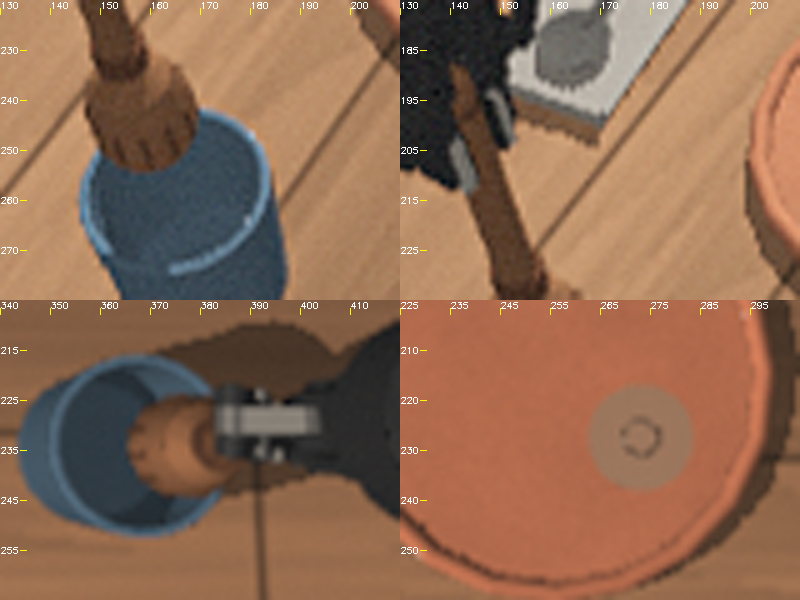

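Request:
step_arm(
  increments=[
    {"dp": [0.005, 0, -0.15], "yaw": 0, "grip": 0},
    {"dp": [0, 0, -0.2], "yaw": 0, "grip": 0},
    {"dp": [0, 0, -0.2], "yaw": 0, "grip": 0},
    {"dp": [0, 0, -0.1], "yaw": 0, "grip": 0},
    {"dp": [0, 0, 0], "yaw": 0, "grip": 0},
  ],
)

```text
clock: 6.1
position: [0.5389, -0.2848, 0.2086]
ee_rot: [-0.001, 1.0, -0.018, -0.002]
contact_force: [-0.5, 0.1, -1.6]
width: 0.0179
gripper_force: 39.3
```

Request:
step_arm(
  increments=[
    {"dp": [0, 0, -0.02], "yaw": 0, "grip": 0},
    {"dp": [0, 0, -0.015], "yaw": 0, "grip": 0},
    {"dp": [0, 0, -0.015], "yaw": 0, "grip": 0},
    {"dp": [0, 0, 0], "yaw": 0, "grip": 0},
  ],
)

```text
clock: 6.6
position: [0.5397, -0.2866, 0.2004]
ee_rot: [0.0, 1.0, -0.019, 0.0]
contact_force: [-0.5, 0.7, -1.6]
width: 0.0178
gripper_force: 39.3
```

Request:
step_arm(
  increments=[
    {"dp": [0, 0, -0.01], "yaw": 0, "grip": 0},
    {"dp": [0, 0, -0.01], "yaw": 0, "grip": 0},
    {"dp": [0, 0, 0], "yaw": 0, "grip": 0},
  ],
)

```text
clock: 6.98
position: [0.5396, -0.2865, 0.1961]
ee_rot: [-0.0, 1.0, -0.019, -0.0]
contact_force: [0.3, 0.2, -0.7]
width: 0.0181
gripper_force: 39.3
```

Request:
step_arm(
  increments=[
    {"dp": [0, 0, -0.006], "yaw": 0, "grip": 0},
    {"dp": [0, 0, 0], "yaw": 0, "grip": 0},
  ],
)

```text
clock: 7.22
position: [0.5399, -0.2866, 0.1956]
ee_rot: [0.0, 1.0, -0.019, 0.0]
contact_force: [0.1, -0.4, 1.4]
width: 0.0176
gripper_force: 39.7
```

Contact. Release gently and back off upward.

Request:
step_arm(
  increments=[
    {"dp": [0, 0, 0], "yaw": 0, "grip": 0.3},
    {"dp": [0, 0, 0], "yaw": 0, "grip": 0.5},
    {"dp": [0, 0, 0], "yaw": 0, "grip": 0.8},
    {"dp": [0, 0, 0], "yaw": 0, "grip": 1},
    {"dp": [0, 0, 0], "yaw": 0, "grip": 1},
  ],
)

```text
clock: 7.85
position: [0.5397, -0.2866, 0.1951]
ee_rot: [0.0, 1.0, -0.019, -0.0]
contact_force: [0.3, 0.5, -0.3]
width: 0.0858
gripper_force: 0.0
```

Request:
step_arm(
  increments=[
    {"dp": [0, 0, 0.1], "yaw": 0, "grip": 1},
    {"dp": [0, 0, 0.2], "yaw": 0, "grip": 1},
    {"dp": [0, 0, 0.2], "yaw": 0, "grip": 1},
    {"dp": [0, 0, 0.2], "yaw": 0, "grip": 1},
    {"dp": [0, 0.05, 0], "yaw": 0, "grip": 1},
  ],
)

```text
clock: 8.48
position: [0.541, -0.2777, 0.3389]
ee_rot: [0.002, 1.0, -0.019, 0.003]
contact_force: [0.6, 0.6, 0.1]
width: 0.0852
gripper_force: 0.0
```

Request:
step_arm(
  increments=[
    {"dp": [0.008, 0.2, 0], "yaw": 0, "grip": 1},
    {"dp": [0.008, 0.28, 0], "yaw": 0, "grip": 1},
    {"dp": [0.008, 0.28, 0], "yaw": 0, "grip": 1},
    {"dp": [0.008, 0.28, 0], "yaw": 0, "grip": 1},
    {"dp": [0.008, 0.28, 0], "yaw": 0, "grip": 1},
  ],
)

```text
clock: 9.1
position: [0.5469, -0.0104, 0.3338]
ee_rot: [-0.0, 1.0, -0.019, -0.001]
contact_force: [0.7, 0.7, -0.7]
width: 0.0856
gripper_force: 0.0
```

Request:
step_arm(
  increments=[
    {"dp": [0.008, 0.28, 0], "yaw": 0, "grip": 1},
    {"dp": [0.008, 0.28, 0], "yaw": 0, "grip": 1},
    {"dp": [0.008, 0.28, 0], "yaw": 0, "grip": 1},
    {"dp": [0.008, 0.28, 0], "yaw": 0, "grip": 1},
    {"dp": [0.008, 0.28, 0], "yaw": 0, "grip": 1},
  ],
)

```text
clock: 9.72
position: [0.5548, 0.2693, 0.3338]
ee_rot: [0.0, 1.0, -0.018, -0.001]
contact_force: [0.3, -0.7, 0.5]
width: 0.0852
gripper_force: 0.0
```

Request:
step_arm(
  increments=[
    {"dp": [0, 0, -0.15], "yaw": 0, "grip": 1},
    {"dp": [0, 0, 0], "yaw": 0, "grip": 1},
    {"dp": [0, 0, 0], "yaw": 0, "grip": 1},
  ],
)

```text
clock: 10.1
position: [0.5557, 0.267, 0.3052]
ee_rot: [0.0, 1.0, -0.019, -0.0]
contact_force: [-0.5, 0.5, 0.6]
width: 0.085
gripper_force: 0.0
```

```bash
python3 - <<'E'
from tiles import *
s=manip.get_state();print(s['position'],s['contact_force'])
tiles('pics/f.png',[('scene',225,75),('scene',235,110),('scene',120,205),('top',335,205)])
p=s['position'];R=lambda d:[proj('scene',p+d)]
print(R([0,0,-.025]),R([0,.04,-.012]),R([0,-.04,-.012]))
E
```

```text
[0.5557 0.267  0.3052] [-0.5396  0.5114  0.6351]
[array([269.1717,  75.2768])] [array([275.4057,  63.6684])] [array([262.8241,  79.4358])]
```

View pics/f.png

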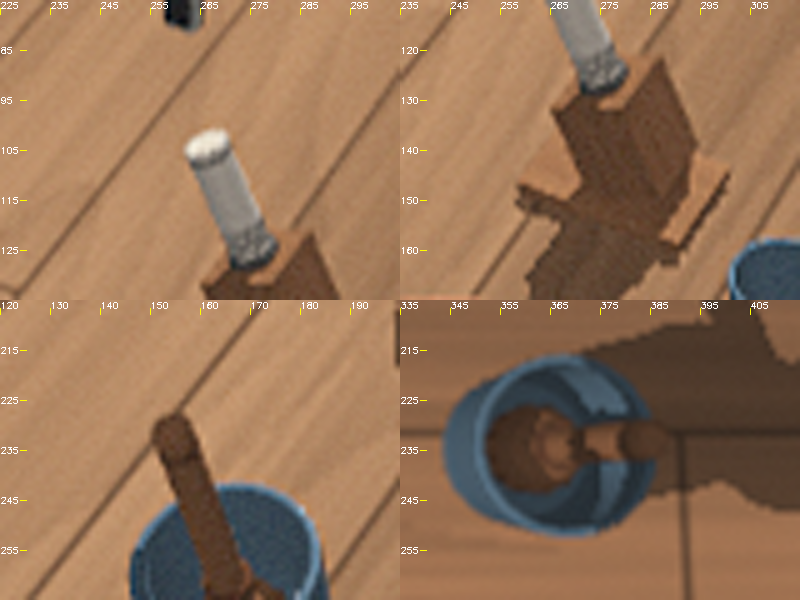

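Request:
step_arm(
  increments=[
    {"dp": [0.012, 0.033, -0.15], "yaw": 0, "grip": 1},
    {"dp": [0, 0, -0.25], "yaw": 0, "grip": 1},
    {"dp": [0, 0, -0.25], "yaw": 0, "grip": 1},
    {"dp": [0, 0, -0.18], "yaw": 0, "grip": 1},
    {"dp": [0, 0, 0], "yaw": 0, "grip": 1},
  ],
)

```text
clock: 10.82
position: [0.5569, 0.2728, 0.1372]
ee_rot: [0.001, 1.0, -0.019, -0.002]
contact_force: [0.4, 0.5, -0.2]
width: 0.0854
gripper_force: 0.0
```

Request:
step_arm(
  increments=[
    {"dp": [0, 0, 0], "yaw": 0, "grip": 0.6},
    {"dp": [0, 0, 0], "yaw": 0, "grip": 0.5},
    {"dp": [0, 0, 0], "yaw": 0, "grip": 0.4},
    {"dp": [0, 0, 0], "yaw": 0, "grip": 0.35},
    {"dp": [0, 0, 0], "yaw": 0, "grip": 0.3},
  ],
  squeeze=30,
)

```text
clock: 11.45
position: [0.5585, 0.2747, 0.14]
ee_rot: [-0.001, 1.0, -0.019, 0.001]
contact_force: [-0.5, 0.9, 4.0]
width: 0.027
gripper_force: 29.2
```

Request:
step_arm(
  increments=[
    {"dp": [0, 0, 0], "yaw": 0, "grip": 0},
    {"dp": [0, 0, 0], "yaw": 0, "grip": 0},
    {"dp": [0, 0, 0], "yaw": 0, "grip": 0},
  ],
)

```text
clock: 11.82
position: [0.5585, 0.2747, 0.14]
ee_rot: [-0.001, 1.0, -0.019, 0.001]
contact_force: [-1.6, 2.6, 4.4]
width: 0.0273
gripper_force: 29.3
```

Request:
step_arm(
  increments=[
    {"dp": [-0.026, 0.001, 0.0566], "yaw": 0, "grip": 0},
    {"dp": [-0.026, 0.001, 0.0566], "yaw": 0, "grip": 0},
    {"dp": [-0.026, 0.001, 0.0566], "yaw": 0, "grip": 0},
    {"dp": [-0.027, 0.001, 0.0566], "yaw": 0, "grip": 0},
    {"dp": [0, 0, 0], "yaw": 0, "grip": 0},
  ],
  squeeze=40,
)

```text
clock: 12.45
position: [0.5365, 0.2746, 0.1856]
ee_rot: [0.0, 1.0, -0.018, 0.0]
contact_force: [-1.4, 0.1, -1.0]
width: 0.0266
gripper_force: 39.2
```

```bash
python3 - <<'E'
from tiles import *
s=manip.get_state();print(s['position'],s['contact_force'],s['width'])
tiles('pics/g.png',[('scene',225,75),('scene',235,105),('top',110,188),('top',130,195)])
E
```

```text
[0.5365 0.2746 0.1856] [-1.4079  0.0571 -0.9686] 0.026586978001249865
```

View pics/g.png

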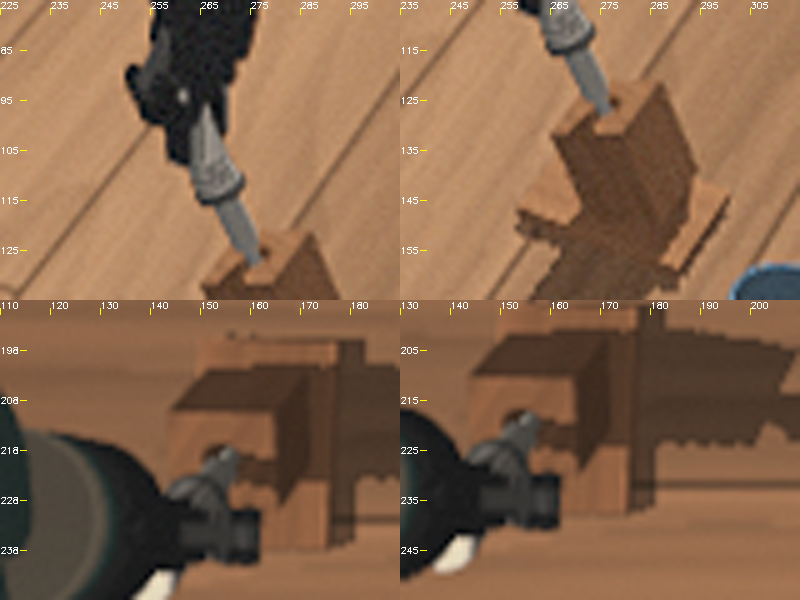

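Request:
step_arm(
  increments=[
    {"dp": [0.03, 0, 0.015], "yaw": 0, "grip": 0},
    {"dp": [0.04, 0, 0.015], "yaw": 0, "grip": 0},
    {"dp": [0.04, 0, 0.013], "yaw": 0, "grip": 0},
    {"dp": [0, 0, 0], "yaw": 0, "grip": 0},
  ],
  squeeze=25,
)

```text
clock: 13.05
position: [0.5594, 0.2749, 0.1926]
ee_rot: [0.0, 1.0, -0.019, -0.001]
contact_force: [-2.6, 0.0, -2.1]
width: 0.027
gripper_force: 38.5
```

Request:
step_arm(
  increments=[
    {"dp": [0.03, 0, 0.006], "yaw": 0, "grip": 0},
    {"dp": [0.03, 0, 0.005], "yaw": 0, "grip": 0},
    {"dp": [0.03, 0, 0.003], "yaw": 0, "grip": 0},
    {"dp": [0, 0, 0], "yaw": 0, "grip": 0},
  ],
)

```text
clock: 13.55
position: [0.578, 0.2747, 0.1958]
ee_rot: [0.0, 1.0, -0.019, 0.001]
contact_force: [-2.5, -1.3, -1.5]
width: 0.0272
gripper_force: 40.4
```

```bash
cat > ang.py <<'E'
from h import *
from scipy.optimize import brentq
import sys
def ang(show=None):
    im=cams.get_image('scene');s=manip.get_state();p=s['position']
    g=p-[0,0,.006]
    hsv=cv2.cvtColor(im,cv2.COLOR_BGR2HSV)
    m=((hsv[...,1]<60)&(hsv[...,2]>70)).astype(np.uint8)
    a=proj('scene',g-[0,0,.018]);b=proj('scene',g-[0,0,.125])
    roi=np.zeros_like(m);roi[int(a[1]):int(b[1])+4,int(min(a[0],b[0]))-22:int(max(a[0],b[0]))+22]=1
    m&=roi
    n,l,st,ce=cv2.connectedComponentsWithStats(m);k=1+np.argmax(st[1:,4]);v,u=np.nonzero(l==k)
    for r in range(v.min(),v.max()+1): print(r,u[v==r].min(),u[v==r].max(),end='; ')
    vx,vy,_,_=cv2.fitLine(np.c_[u,v].astype(np.float32),cv2.DIST_L2,0,.01,.01).ravel();ia=np.arctan2(vx*np.sign(vy),abs(vy))
    def f(t):
        ax=np.array([np.sin(t),0,np.cos(t)]);q=proj('scene',g-ax*.03);w=proj('scene',g-ax*.09);d=w-q;return np.arctan2(d[0],d[1])-ia
    print('\ncount',len(u),'imgang',ia,'vertical gives',f(0)+ia,'lean toward +x rad',brentq(f,-.8,.8),p,s['contact_force'],proj('scene',g-[0,0,.116]))
    return im
if __name__=='__main__': ang()
E
python3 ang.py
```

```text
105 276 279; 106 276 279; 107 276 279; 108 276 279; 109 275 279; 110 271 279; 111 271 280; 112 271 280; 113 271 280; 114 272 278; 
count 67 imgang -0.7305907 vertical gives -0.03290386880673879 lean toward +x rad 0.5277969469047851 [0.5779 0.2746 0.1958] [-2.5753 -0.5429 -2.3116] [275.6677 129.473 ]
```

```bash
python3 - <<'E'
from h import *
im=cams.get_image('scene');h=cv2.cvtColor(im,cv2.COLOR_BGR2HSV)
for r in range(92,136): print(r,''.join('#' if h[r,c,2]<45 else ('.' if h[r,c,1]>85 else chr(48+min(9,h[r,c,2]//26))) for c in range(255,300)))
E
```

```text
92 ........##1222###12#########.................
93 .........#2222####22#1#####34................
94 .........##221####232#1####3.................
95 ..........#2#2####244######3.................
96 ..........###1#####43######3.................
97 ...........############2###3.................
98 ...........############3###2.................
99 ...........############3###3.................
100 ............##########242##3.................
101 ...............######3352##3.................
102 ...............3####14442##3.................
103 ...............5####24443#...................
104 ................####14345....................
105 ................####24445....................
106 ................####14444....................
107 ................####14444....................
108 ................####24344....................
109 ................222234343....................
110 ................2244444435...................
111 ................2455444444...................
112 ................3433345344...................
113 ................2344445333...................
114 ....
[... 391 characters left out ...]

122 ...................434434....................
123 ....................44444....................
124 ....................34434....................
125 ....................3344.....................
126 .....................344.....................
127 .....................33......................
128 .............................................
129 .............................................
130 .............................................
131 .............................................
132 .............................................
133 .............................................
134 .............................................
135 .............................................
```

Request:
step_arm(
  increments=[
    {"dp": [0.02, 0, 0], "yaw": 0, "grip": 0},
    {"dp": [0.02, 0, 0], "yaw": 0, "grip": 0},
    {"dp": [0.015, 0, 0], "yaw": 0, "grip": 0},
    {"dp": [0, 0, 0], "yaw": 0, "grip": 0},
  ],
)

```text
clock: 14.15
position: [0.5884, 0.2749, 0.1958]
ee_rot: [-0.0, 1.0, -0.019, 0.0]
contact_force: [-3.6, 0.0, -1.4]
width: 0.0271
gripper_force: 41.2
```

```bash
cat > asc.py <<'E'
from h import *
import sys
def asc(n,r0,r1,c0,c1):
    im=cams.get_image(n);h=cv2.cvtColor(im,cv2.COLOR_BGR2HSV)
    for r in range(r0,r1): print(r,''.join('#' if h[r,c,2]<45 else ('.' if h[r,c,1]>85 else chr(48+min(9,h[r,c,2]//26))) for c in range(c0,c1)))
    s=manip.get_state();g=s['position']-[0,0,.006];print(s['position'],s['contact_force'],s['width'],s['gripper_force'])
    for t in(-.1,0,.1):
        a=np.array([np.sin(t),0,np.cos(t)]);print(t,proj(n,g-a*.047),proj(n,g-a*.09))
asc(sys.argv[1],*map(int,sys.argv[2:6]))
E
python3 asc.py scene 100 135 258 300
```

```text
100 ............###########2###2..............
101 ............###########3###2..............
102 ...............######233###2..............
103 ...............3#####343###...............
104 ...............4####1444..................
105 ...............4####1344..................
106 ...............4#####344..................
107 ...............4####1344..................
108 ...............4####1344..................
109 ...............21####343..................
110 ...............243322433..................
111 ...............2444333336.................
112 ..............42344443335.................
113 ..............42444454534.................
114 ..............32443444423.................
115 ...............1234442#2..................
116 ................3112113...................
117 .................32333....................
118 .................33444....................
119 .................344435...................
120 .................33443....................
121 .................333445...................
122 .................334434...................
123 .................343444...................
124 .................34433....................
125 ..................344.....................
126 ..................344.....................
127 ...................3......................
128 ..........................................
129 ..........................................
130 ..........................................
131 ..........................................
132 ..........................................
133 ..........................................
134 ..........................................
[0.5884 0.2749 0.1958] [-3.772  -0.3086 -1.5323] 0.027107114249082083 41.13485634326935
-0.1 [280.6947 114.4461] [281.4741 125.1977]
0 [279.3099 114.0461] [278.8883 124.4273]
0.1 [277.9328 113.5307] [276.3211 123.4487]
```

```bash
cat > fit.py <<'E'
from h import *
from scipy.optimize import minimize
import sys
def model(P,t,box,K=8,parts=None,ly=0):   # P = tester origin, lean t toward +x
    r0,r1,c0,c1=box;out=np.zeros(((r1-r0)*K,(c1-c0)*K),np.uint8)
    z=np.array([np.sin(t),ly,np.cos(t)]);z/=np.linalg.norm(z);x=np.cross([0,1,0],z);x/=np.linalg.norm(x);y=np.cross(z,x)
    a=np.linspace(0,2*np.pi,33)
    for r,s0,s1 in parts or((.009,0,.04),(.017,.04,.046),(.014,.046,.066),(.005,-.026,0)):
        pts=np.array([proj('scene',P+z*s+r*(np.cos(q)*x+np.sin(q)*y)) for s in(s0,s1) for q in a])
        h=cv2.convexHull(((pts-[c0-.5,r0-.5])*K).astype(np.float32))
        cv2.fillConvexPoly(out,np.round(h*16).astype(np.int32),255,shift=4)
    return cv2.resize(out,(c1-c0,r1-r0),interpolation=cv2.INTER_AREA)/255.
def fit(box,n=4,sbg=None,parts=None):
    r0,r1,c0,c1=box
    im=np.mean([cams.get_image('scene')[r0:r1,c0:c1].astype(float) for _ in range(n)],0)
    S=1-im.min(2)/im.max(2);bg=np.percentile(S,70);fg=np.percentile(S,5)
    A=np.clip((bg-S)/(bg-fg-.08),0,1)
    g=manip.get_state()['position']-[0,0,.006];best=None
    for t0 in(-.15,0,.15):
        z=np.array([np.sin(t0),0,np.cos(t0)])
        P0=g-z*.09
        f=lambda v:np.mean((model(P0+[v[0]/100,v[3]/100,v[1]/100],v[2]/10,box,parts=parts)-A)**2)+2e-4*v[3]**2*10
        o=minimize(f,[0,0,t0*10,0],method='Nelder-Mead',options=dict(maxiter=400,initial_simplex=[[0,0,t0*10,0],[-.6,0,t0*10,0],[0,.6,t0*10,0],[0,0,t0*10+1,0],[0,0,t0*10,.3]]))
        P=P0+[o.x[0]/100,o.x[3]/100,o.x[1]/100]
        print('cost %.4f lean %.3f'%(o.fun,o.x[2]/10),'P',P,'P-g',P-g)
    print('bg,fg',bg,fg,g)
if __name__=='__main__': fit(tuple(map(int,sys.argv[1:5])))
E
python3 fit.py 110 124 266 292
```

```text
Traceback (most recent call last):
  File "fit.py", line 27, in <module>
    if __name__=='__main__': fit(tuple(map(int,sys.argv[1:5])))
                             ~~~^^^^^^^^^^^^^^^^^^^^^^^^^^^^^^^
  File "fit.py", line 23, in fit
    o=minimize(f,[0,0,t0*10,0],method='Nelder-Mead',options=dict(maxiter=400,initial_simplex=[[0,0,t0*10,0],[-.6,0,t0*10,0],[0,.6,t0*10,0],[0,0,t0*10+1,0],[0,0,t0*10,.3]]))
  File "fit.py", line 22, in <lambda>
    f=lambda v:np.mean((model(P0+[v[0]/100,v[3]/100,v[1]/100],v[2]/10,box,parts=parts)-A)**2)+2e-4*v[3]**2*10
                        ~~~~~^^^^^^^^^^^^^^^^^^^^^^^^^^^^^^^^^^^^^^^^^^^^^^^^^^^^^^^^^
  File "fit.py", line 9, in model
    pts=np.array([proj('scene',P+z*s+r*(np.cos(q)*x+np.sin(q)*y)) for s in(s0,s1) for q in a])
                  ~~~~^^^^^^^^^^^^^^^^^^^^^^^^^^^^^^^^^^^^^^^^^^^
  File "h.py", line 10, in proj
    c=cams.get_calibration(n);E=np.array(c['extrinsics']);q=E[:3,:3].T@(np.array(p)-E[:3,3])
ValueError: time passes only in moves, steps and waits
```

```bash
sed -i 's/^def ray/CAL={n:cams.get_calibration(n) for n in("scene","top")}\ndef ray/; s/c=cams.get_calibration(n)/c=CAL[n]/' h.py; python3 fit.py 110 124 266 292
```

```text
cost 0.0108 lean -0.061 P [0.5864 0.2661 0.1132] P-g [-0.0019 -0.0087 -0.0766]
cost 0.0076 lean -0.060 P [0.5823 0.2749 0.1047] P-g [-0.0059  0.     -0.0851]
cost 0.0075 lean -0.040 P [0.578  0.2838 0.096 ] P-g [-0.0102  0.009  -0.0938]
bg,fg 0.45190953986501775 0.04117083581496925 [0.5882 0.2749 0.1898]
```

Request:
step_arm(
  increments=[
    {"dp": [0.025, 0, 0], "yaw": 0, "grip": 0},
    {"dp": [0.02, 0, 0], "yaw": 0, "grip": 0},
    {"dp": [0, 0, 0], "yaw": 0, "grip": 0},
  ],
)

```text
clock: 14.98
position: [0.5979, 0.2747, 0.1956]
ee_rot: [0.0, 1.0, -0.019, 0.0]
contact_force: [-3.1, 0.4, -2.3]
width: 0.0272
gripper_force: 37.4
```

```bash
python3 fit.py 110 124 268 294; python3 asc.py scene 104 130 262 300
```

```text
cost 0.0117 lean 0.030 P [0.5882 0.2644 0.116 ] P-g [-0.0094 -0.0103 -0.0738]
cost 0.0073 lean 0.038 P [0.5809 0.2802 0.1008] P-g [-0.0167  0.0054 -0.089 ]
cost 0.0071 lean 0.038 P [0.5817 0.2786 0.1023] P-g [-0.0159  0.0038 -0.0875]
bg,fg 0.45000632111251576 0.05427358570460702 [0.5976 0.2748 0.1898]
104 .............43####1442###............
105 .............44####144................
106 .............44####144................
107 .............44####244................
108 .............44####244................
109 .............33####244................
110 ............5332###144................
111 ............3334442345................
112 ............3435544335................
113 ...........43444333344................
114 ............2344444334................
115 ............1234544213................
116 .............32#22#1..................
117 ..............22222...................
118 ..............33333...................
119 ..............34444...................
120 .............434434...................
121 .............434434...................
122 .............434434...................
123 .............434434...................
124 .............33443....................
125 ..............3445....................
126 ..............343.....................
127 ..............33......................
128 ......................................
129 ......................................
[0.5975 0.2748 0.1959] [-3.042   0.2552 -2.9239] 0.02693449327795083 37.3654568195343
-0.1 [283.3872 115.3482] [284.1021 126.1003]
0 [281.9962 114.9462] [281.505  125.3263]
0.1 [280.6136 114.4289] [278.928  124.3441]
```

```bash
python3 - <<'E'
from h import *
g=np.array([.5365,.2746,.1796])
for dx in(-.01,-.005,0): print(dx,proj('scene',g+[.0199+dx,0,-.0426]),proj('scene',g+[.038+dx,0,-.0816]))
s=manip.get_state();p=s['position']
im=cams.get_image('scene');cv2.imwrite('pics/h.png',cv2.resize(im[60:150,220:340],(800,600),interpolation=cv2.INTER_CUBIC))
E
```

```text
-0.01 [267.0183 111.471 ] [272.0314 122.5883]
-0.005 [268.4591 111.9502] [273.4501 123.0705]
0 [269.9031 112.4306] [274.8719 123.5537]
```

View pics/h.png

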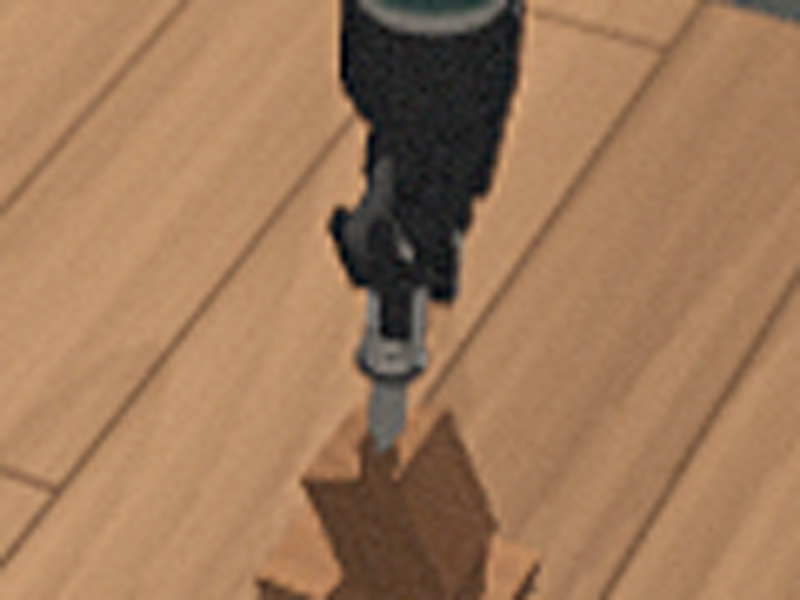

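Request:
step_arm(
  increments=[
    {"dp": [0, 0, 0], "yaw": 0, "grip": 0},
    {"dp": [0, 0, 0], "yaw": 0, "grip": 0},
    {"dp": [0, 0, 0.05], "yaw": 0, "grip": 0},
    {"dp": [0, 0, 0.1], "yaw": 0, "grip": 0},
    {"dp": [0, 0, 0.15], "yaw": 0, "grip": 0},
  ],
  squeeze=80,
)

```text
clock: 15.9
position: [0.5983, 0.2748, 0.257]
ee_rot: [-0.0, 1.0, -0.019, 0.001]
contact_force: [-0.1, 0.0, -0.6]
width: 0.026
gripper_force: 71.2
```

Request:
step_arm(
  increments=[
    {"dp": [0, -0.08, 0], "yaw": 0, "grip": 0},
    {"dp": [-0.02, -0.16, 0], "yaw": 0, "grip": 0},
    {"dp": [-0.02, -0.2, 0], "yaw": 0, "grip": 0},
    {"dp": [-0.02, -0.2, 0], "yaw": 0, "grip": 0},
    {"dp": [-0.02, -0.2, 0], "yaw": 0, "grip": 0},
  ],
)

```text
clock: 16.52
position: [0.5808, 0.1044, 0.2551]
ee_rot: [0.001, 1.0, -0.019, 0.0]
contact_force: [0.6, 0.2, -1.0]
width: 0.0264
gripper_force: 71.2
```

Request:
step_arm(
  increments=[
    {"dp": [-0.02, -0.2, 0], "yaw": 0, "grip": 0},
    {"dp": [-0.01, -0.2, 0], "yaw": 0, "grip": 0},
    {"dp": [0, -0.2, 0], "yaw": 0, "grip": 0},
    {"dp": [0, -0.14, 0], "yaw": 0, "grip": 0},
    {"dp": [0, 0, 0], "yaw": 0, "grip": 0},
  ],
)

```text
clock: 17.15
position: [0.5748, -0.0442, 0.2551]
ee_rot: [0.001, 1.0, -0.02, -0.0]
contact_force: [-0.2, 0.0, -2.1]
width: 0.0261
gripper_force: 71.2
```

```bash
python3 - <<'E'
from h import *
s=manip.get_state();g=s['position']-[0,0,.006]
a=proj('scene',g-[.01,0,.018]);b=proj('scene',g-[.015,0,.13]);print(s['position'],s['width'],s['gripper_force'],a,b)
import subprocess
subprocess.run(['python3','asc.py','scene',str(int(a[1])),str(int(b[1])+6),str(int(a[0])-18),str(int(a[0])+25)])
E
```

```text
161 .............2##1##24435...................
162 ..............#####24425...................
163 ..............######4434...................
164 ..............#####144334..................
165 ..............######34324..................
166 .............5#2####344335.................
167 .............4232##1444334.................
168 .............3333344434444.................
169 .............234445544434..................
170 .............313443444323..................
171 ...............#23443311...................
172 ................2211112....................
173 .................223333....................
174 .................334344....................
175 .................344434....................
176 .................3344334...................
177 .................3344434...................
178 .................344433....................
179 .................333433....................
180 ..................53445....................
181 ...................444.....................
182 ...................534.....................
183 ...................434.....................
184 ...................434.....................
185 ...........................................
186 ...........................................
187 ...........................................
188 ...........................................
189 ...........................................
190 ...........................................
191 ...........................................
192 ...........................................
193 ...........................................
[ 0.5747 -0.0427  0.2552] [-0.1466 -0.1656 -1.9645] 0.026047794637836026 71.2334954738617
-0.1 [223.9618 170.1971] [226.5398 181.3527]
0 [222.3892 169.6401] [223.613  180.2889]
0.1 [220.8069 168.9647] [220.6751 179.0146]
[ 0.5748 -0.0442  0.2551] 0.026146771586583867 71.2322187423706 [217.8109 161.1734] [219.6774 188.1073]
```

```bash
sed -i 's/2e-4\*v\[3\]/2e-2*v[3]/' fit.py; python3 fit.py 168 188 206 236
```

```text
cost 0.0147 lean 0.030 P [ 0.5609 -0.0406  0.1651] P-g [-0.0141 -0.0001 -0.0845]
cost 0.0148 lean 0.028 P [ 0.5607 -0.0404  0.1649] P-g [-0.0142  0.0001 -0.0847]
cost 0.0146 lean 0.027 P [ 0.5608 -0.0405  0.1649] P-g [-0.0142  0.     -0.0847]
bg,fg 0.49940870318492697 0.0635696821515892 [ 0.575  -0.0405  0.2496]
```

Request:
step_arm(
  increments=[
    {"dp": [0, 0, -0.15], "yaw": 0, "grip": 0},
    {"dp": [0, 0, -0.2], "yaw": 0, "grip": 0},
    {"dp": [0, 0, -0.13], "yaw": 0, "grip": 0},
    {"dp": [0, 0, -0.04], "yaw": 0, "grip": 0},
    {"dp": [0, 0, 0], "yaw": 0, "grip": 0},
  ],
)

```text
clock: 18.02
position: [0.5754, -0.0407, 0.1519]
ee_rot: [0.0, 1.0, -0.018, -0.0]
contact_force: [0.1, -0.0, -1.8]
width: 0.0262
gripper_force: 71.2
```

Request:
step_arm(
  increments=[
    {"dp": [0, 0, -0.02], "yaw": 0, "grip": 0},
    {"dp": [0, 0, 0], "yaw": 0, "grip": 0},
    {"dp": [0, 0, 0], "yaw": 0, "grip": 0},
  ],
)

```text
clock: 18.4
position: [0.5754, -0.0413, 0.1484]
ee_rot: [0.0, 1.0, -0.019, 0.001]
contact_force: [0.1, 0.4, -1.4]
width: 0.0263
gripper_force: 71.2
```

```bash
python3 - <<'E'
from h import *
from fit import *
s=manip.get_state();g=s['position']-[0,0,.006];print(g,s['contact_force'])
a=proj('scene',g-[.014,0,.043]);b=proj('scene',g-[.015,0,.111]);print(a,b)
im=cams.get_image('scene');r0=int(a[1])-4;c0=int(a[0])-15
h=cv2.cvtColor(im,cv2.COLOR_BGR2HSV)
for r in range(r0,int(b[1])+8): print(r,''.join('#' if h[r,c,2]<45 else ('.' if h[r,c,1]>105 else chr(48+min(9,h[r,c,2]//26))) for c in range(c0,c0+32)))
t=cams.get_image('top');print(proj('top',[.5596,-.0416,.014]))
E
```

```text
[ 0.5754 -0.0413  0.1424] [ 0.1332  0.371  -1.4341]
[221.298  192.0035] [222.8166 206.2902]
188 ...........#####24435...........
189 ...........1####14434...........
190 ...........2####134236..........
191 ...........2#####34334..........
192 ..........6222###34334..........
193 ..........522333234334..........
194 ...........13454345324..........
195 ...........3244334431...........
196 ............32223312............
197 .............4222224............
198 ..............333335............
199 ..............334434............
200 ..............334434............
201 ..............3344346...........
202 ..............4343346777........
203 ............7764343577777.......
204 ...........777764447777777......
205 ..........77777743477777777.....
206 .........7777777334677777777....
207 ........77777776645666777777....
208 ........77777776767765777777....
209 ........77777787777776777777....
210 ........77777777777765777777....
211 ........77777776666757777777....
212 ........7777777766676777777.....
213 .........677777666777777777.....
[272.9959 227.2995]
```

Request:
step_arm(
  increments=[
    {"dp": [0, 0, -0.04], "yaw": 0, "grip": 0},
    {"dp": [0, 0, -0.025], "yaw": 0, "grip": 0},
    {"dp": [0, 0, 0], "yaw": 0, "grip": 0},
    {"dp": [0, 0, 0], "yaw": 0, "grip": 0},
  ],
)

```text
clock: 19.0
position: [0.5749, -0.0411, 0.1348]
ee_rot: [-0.0, 1.0, -0.019, -0.0]
contact_force: [-1.0, 0.3, -0.7]
width: 0.026
gripper_force: 71.3
```

Request:
step_arm(
  increments=[
    {"dp": [0, 0, -0.015], "yaw": 0, "grip": 0},
    {"dp": [0, 0, 0], "yaw": 0, "grip": 0},
    {"dp": [0, 0, 0], "yaw": 0, "grip": 0},
  ],
)

```text
clock: 19.38
position: [0.5752, -0.0412, 0.132]
ee_rot: [0.0, 1.0, -0.019, 0.0]
contact_force: [-0.8, -0.8, 1.7]
width: 0.0265
gripper_force: 71.3
```

Request:
step_arm(
  increments=[
    {"dp": [0, 0, -0.015], "yaw": 0, "grip": 0},
    {"dp": [0, 0, 0], "yaw": 0, "grip": 0},
    {"dp": [0, 0, 0], "yaw": 0, "grip": 0},
  ],
)

```text
clock: 19.75
position: [0.5752, -0.0412, 0.1289]
ee_rot: [0.0, 1.0, -0.019, 0.0]
contact_force: [-0.3, -0.7, 2.1]
width: 0.0261
gripper_force: 71.3
```

Request:
step_arm(
  increments=[
    {"dp": [0, 0, -0.005], "yaw": 0, "grip": 0},
    {"dp": [0, 0, 0], "yaw": 0, "grip": 0},
    {"dp": [0, 0, 0], "yaw": 0, "grip": 0},
  ],
)

```text
clock: 20.12
position: [0.5752, -0.0412, 0.1279]
ee_rot: [0.0, 1.0, -0.019, 0.0]
contact_force: [-1.9, 0.1, 2.6]
width: 0.0262
gripper_force: 71.3
```

```bash
python3 - <<'E'
from h import *
F=[]
for i in range(12):
    im=cams.get_image('scene');s=manip.get_state();F.append(s['contact_force'])
print(np.mean(F,0),np.std(F,0),s['position'],s['clock'])
m=proj('scene',[.5596,-.0416,.014]);print(m)
h=cv2.cvtColor(im,cv2.COLOR_BGR2HSV)
for r in range(192,224): print(r,''.join('#' if h[r,c,2]<45 else ('.' if h[r,c,1]>105 else chr(48+min(9,h[r,c,2]//26))) for c in range(206,238)))
from fit import fit
n=.0175
fit((197,204,210,236),n=3,parts=((.009,0,.04),(.017,.04,.046),(.014,.046,.066)))
E
```

```text
[-0.5824  0.0137  2.0469] [0.484  0.2728 0.4608] [ 0.5752 -0.0412  0.1278] 20.725
[222.9572 209.7579]
192 .........########2434...........
193 ............#####34345..........
194 ............#####34435..........
195 ...........5#####244236.........
196 ...........41####144345.........
197 ...........32331#244444.........
198 ...........22442334334..........
199 ...........42344454333..........
200 ............32344532#...........
201 ..............21#1225...........
202 ..............333334687.........
203 ............7754443468777.......
204 ...........777534444677777......
205 ..........77775344435877777.....
206 .........7777763443358777777....
207 .........7777773344456777777....
208 ........77777786434666777777....
209 ........77777787444776777777....
210 ........77777777344765777777....
211 ........77777776...757777777....
212 ........7777777533677777777.....
213 .........677776..4777777777.....
214 .........57776.44357777776......
215 ..........577.4.445877777.......
216 ...........7634444487766........
217 ................444765..........
218 ................................
219 ................................
220 ................................
221 ................................
222 ................................
223 ................................
cost 0.0102 lean 0.040 P [ 0.5616 -0.0413  0.0413] P-g [-0.0137 -0.0001 -0.0805]
cost 0.0100 lean 0.034 P [ 0.5616 -0.0412  0.0412] P-g [-0.0136  0.     -0.0806]
cost 0.0101 lean 0.038 P [ 0.5615 -0.0412  0.0414] P-g [-0.0137  0.     -0.0804]
bg,fg 0.49763555621897976 0.037797108551825526 [ 0.5752 -0.0412  0.1218]
```

```bash
python3 -c "
from rig import ticket
print(ticket.sign_off())"
```

```text
the job is handed in; nothing more can be done
None
```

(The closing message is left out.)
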